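# Lock the shaker's pivot bearing with its jam nut

## Robot

A 6-joint arm with a two-finger parallel gripper is mounted at the origin on a cart in front of the work surface, level with it; the furniture and walls round the work are solid. World frame = base frame: x ahead of the robot, y to its left, z up, the work surface at z = 0. Lengths are in m, angles in rad, forces in N, time in s.
With the tool pointing down it reaches from about 0.375 to 0.975 m from the base axis. Payload 3.8 kg.
Tool frame: the origin (TCP) lies midway between the tips of the shut fingers; the grasp point (between the pads) lies 19 mm behind it; z points along the fingers, y is the line along which they close (so a half turn about z gives the same grasp; the last joint's range is limited). The gripper opens to 85 mm and grips with 20 to 120 N. Pads are 22 mm wide; open, the fingers measure 114 mm over their backs; the gripper's body (76 mm by 85 mm) begins 54 mm behind the grasp point. The pads swing forward as they close: fully open they stand 13 mm farther back than shut.
Start: joints at [-1.234, 0.264, 1.604, -0, 1.274, -0.037], TCP at [0.246, -0.628, 0.231] pointing down, gripper open.
Joint ranges: [-2.63, 2.63], [-0.94, 2.18], [0.31, 2.57], [-1.31, 4.45], [0, 2.66], [-2.55, 2.55]. Speed limits (rad/s): [2.57, 2.57, 3.14, 3.14, 3.14, 3.14].

## Interface

Orientations are given as a rotation vector (axis times angle).
In Python, from workcell import bot, cams gives the robot as it stands.
- The arm moves only by the tool play_rows, never from a script. Its argument "rows" is a list of rows, each a list of 2 entries, a list of its own where there are three numbers: the shift along the tool's x, y, z scaled (see below), then the turn, a rotation vector about the tool's x, y, z scaled (see below). A call has 1 to 20 rows; each row is the pose to reach, as a shift and turn from the pose commanded when the call began, along the tool's axes at that moment; what a row does not reach only later rows make up. The controller multiplies each number of a shift by 250 mm and each number of a turn by 45 degrees. A row lasts 1/12 s, in which the tool goes at most 41.7 mm and 7.16 degrees, less where a joint would pass 70% of its speed; a pose out of reach is approached as far as the arm can. A call with a number of a shift or a turn outside -1 to 1 is refused whole. A call with a gripper value outside its range is refused whole. "claw" is the opening, from -1 (shut) to 1 (fully open), set as the call begins (left out, the last holds). The fingers move at their own pace and stop on an object; "newtons" is the grip in N (left out, the last holds). Time passes only in rows, so rows that repeat a pose let the fingers close. It gives the time, the measured TCP pose, the force, the opening and the grip force at its end, in the units of the state.
- bot.read_state(): the state, without advancing time (a new reading comes with each control period).
- cams.read_camera(name): name is "scene" or "side" or "wrist"; returns a dict with "image" (420x560x3 uint8, red, green, blue), "K" (3x3 intrinsics, pixels), "T" (4x4, takes a point from camera to world coordinates); the wrist camera has in their place "mount" (4x4, takes a point from camera to tool coordinates, whose origin is the TCP and whose axes are the flange's). Camera axes: x right, y down, z forward; pixel columns grow to the right and rows downward; lengths in m; the calibration is good to about 2 mm. A picture is of the moment at which its call begins: read the wrist's pose just before it. There is no depth.
- bot.finish_job(): hands the job in; it is judged then, once.
The state is a dict: "time": time; "q": joint angles; "joint_vel": joint speeds; "joint_torque": joint torques, N m; "tool_pos": TCP position; "tcp_rot": TCP orientation; "wrist_force": force on the tool from outside, world axes, zero at the start; "torque": the same for the moment, N m; "width": opening from 0.0 (shut) to 1.0 (fully open); "grip_force": force on a finger pad.
Only numpy, scipy, OpenCV 4.12 (cv2) and the standard library are available. Lean on these libraries where they do the work, as an engineer would, in place of code of your own. Each camera call takes 0.05 s, during which the arm holds its last target. There are 200 camera calls.

## Task

The bearing play of this bench shaker has been set with the brass hexagon nut in the middle of its deck; lock that setting. Hold the brass nut with the open end of the flat spanner (its handle can rest against the rubber post beside it, on whichever side of the shaker has room) and push the black jam-nut lever above it clockwise until it is fully tight, without letting the brass nut turn by more than an eighth of a turn. Then take the spanner off, lay it flat on the worktop and leave the things standing around undisturbed.

Things in the scene. Friction and masses are not known exactly. Their poses are not given: they have to be found in the camera images.
- shaker: bench shaker fixed to the worktop: white body 176 x 150 mm, dial and rocker on its -x front, under an aluminium deck 200 (x) x 188 (y) x 6 mm. Origin on the worktop under the deck's middle, where the vertical pivot spindle stands; deck top 70 mm up. Four rubber posts on the deck, 16 mm thick, 22 mm tall, at (x, y) = (26, 79), (-56, 79), (-26, -79), (56, -79) mm
- post_left (a point): top of the rubber post at deck (26, 79) mm, 22 mm above the deck. A spanner handle leaving the nut along the deck's +y passes 7 mm from it; the post is on the clockwise side of the handle and takes the turning force. The handle's last 8 cm then overhang the deck's edge
- post_right (a point): top of the rubber post at deck (-26, -79) mm, 22 mm above the deck: the same for a handle leaving the nut along the deck's -y. A seated spanner's tail reaches 173 mm from the nut; the fixed microscope stands farther left and the fixed blue centrifuge farther right
- nut_center (a point): on the spindle axis in the brass hexagon bearing nut, 5 mm above the deck. The nut spans 1 to 11.5 mm above the deck, 22.5 mm across flats, 26 mm across corners. Axes turn with the nut: flats face its +x and -x, so a spanner slides on along its +y or -y (or 60 or 120 degrees round)
- nut_mark (a point): red paint mark: point on the bearing nut 12.5 mm from the spindle axis towards the nut's +y
- bearing_nut (a joint): angle of the bearing nut on the spindle, rad, positive clockwise from above; at 0 its axes are parallel to the shaker's. Starts within 0.06 of 0. Friction on the spindle 0.16 N m
- jam_run (a joint): how far the jam nut has been run down onto the bearing nut, rad clockwise from above, relative to the bearing nut: 0 as loose as it starts at most, 0.78 seated. Turned by the lever, 0.10 N m of friction; stays where left
- jam_lever (a joint): how far the lever has tightened the seated jam nut, rad clockwise beyond jam_run: 0 merely seated, 0.22 firm stop, fully tight (enough above 0.13). It takes 0.18 N m at 0, growing evenly to 0.28 N m at 0.22, and stays where left. An unheld bearing nut (0.16 N m) is dragged round instead
- lever_end (a point): centre of the 17 mm ball at the lever's end, 70.5 mm from the spindle axis, 35.5 mm above the deck. Straight black arm 10 mm thick, its middle line 28 mm above the deck at 30 mm out and 34 mm at 66 mm out; hub 26 mm wide, 13 to 35.5 mm above the deck. With all three angles 0 the arm points 212 degrees anticlockwise from the shaker's +x (32 degrees past -x towards -y)
- spanner: loose flat steel spanner 188 x 40 x 8 mm, 0.14 kg; origin on its underside in the handle, long axis x, jaw opening towards +x, z up. Handle 22 mm wide from x = -95 to 45 mm, head 40 mm wide from x = 40 to 93 mm, balance near x = 6 mm. Jaw: straight slot 24 mm wide, floor at x = 64.5 mm, tips at x = 93 mm
- spanner_jaw (a point): point in the spanner's jaw, at spanner x = 78 mm, 4 mm above its underside: the nut's axis lies here when the spanner is fully on
- spanner_tail (a point): hanging hole at the other end of the spanner, spanner x = -84 mm, 4 mm above its underside
- brown_bottle: bystander: brown reagent bottle, 52 mm wide, 132 mm tall, black cap; origin at the middle of its base. Stands beside the deck's +y or -y edge, 155 mm from the spindle, where a spanner handle would overhang
- timer: bystander: white lab timer lying flat, 64 x 66 x 18 mm; origin at the middle of its underside. Lies beside the deck's other edge, low enough for handle and fingers to stay above it
- stain_bottle: bystander: dark violet stain bottle, 40 mm wide, 102 mm tall, behind the shaker; origin at the middle of its base
- forceps: bystander: steel forceps lying flat, 132 x 18 x 10 mm; origin under the middle, long axis x. Spanner and forceps lie one to the left, one to the right, in front of the shaker. The tall fixed microscope (left, from about y = 0.33 m on) stands between the arm's start and the work: draw the arm back before swinging in

How it is judged:
By the outcome, as a careful person would: the job done as asked, in the order asked, and still so for the second after the job is handed in, with the robot touching nothing.
It also fails if it takes over 72 s, if anything falls off the work surface, if the arm or the gripper's body presses on something with over 40 N, if the wrist force passes 120 N, or if a joint passes its speed limit or range.

## Working session

There is one attempt and no reset: what is moved stays moved. The work goes in short steps, Python scripts to look and compute and a tool call to move; the robot and the scene stay as the last step left them, time stands still between calls to the robot, and variables do not carry over. Pictures are saved under pics/ and viewed, at most 10 in all, crops included, and the job is handed in when it is done.

Besides the shell and the picture viewer there is one more tool, called after "Emit:" by a JSON object that holds its "method" and its "body". play_rows: Moves the arm, as the interface text tells. Its arguments: {"type":"object","properties":{"rows":{"type":"array","items":{"type":"array"}},"claw":{"type":"number"},"newtons":{"type":"number"}},"required":["rows"]}

```bash
mkdir -p pics; ls; python3 - <<'E'
from workcell import bot,cams
import cv2,numpy as np
s=bot.read_state();print(s)
for n in("scene","side"):
    c=cams.read_camera(n);cv2.imwrite(f"pics/{n}0.png",c["image"][:,:,::-1]);print(n,c["K"],c["T"])
c=cams.read_camera("wrist");print(c["K"],c["mount"])
E
```

```text
pics
{'time': 0.0, 'q': array([-1.23388129e+00,  2.64752731e-01,  1.60535127e+00,  1.41848588e-05,
        1.27372205e+00, -3.69078917e-02]), 'joint_vel': array([ 8.04089472e-04, -1.80041613e-03, -1.05364573e-03, -2.22224495e-04,
        5.58456885e-05,  1.00680892e-04]), 'joint_torque': array([ 7.60823987e-04, -5.15110838e+01, -3.67313254e+01,  6.73699219e-05,
        1.29003549e-02, -3.94032753e-06]), 'tool_pos': array([ 0.2462518 , -0.62769784,  0.2299746 ]), 'tcp_rot': array([-3.08470439e+00, -5.83369416e-01,  5.02860143e-04]), 'wrist_force': array([-0.15096352, -0.43021365,  0.00726402]), 'torque': array([-0.04972403,  0.03357034,  0.00265822]), 'grip_force': 0.0, 'width': 1.0017786674532727}
scene [[531.51816816   0.         272.46903483]
 [  0.         531.51816816 209.50410607]
 [  0.           0.           1.        ]] [[-0.65522278 -0.46856045  0.59256578 -0.25527666]
 [-0.75543026  0.40342111 -0.5163105   0.73568069]
 [ 0.00286913 -0.78594052 -0.61829545  0.92394802]
 [ 0.          0.          0.          1.        ]]
side [[523.66430282   0.         275.19907371]
 [  0.         523.66430282 204.24100759]
 [  0.           0.           1.        ]] [[-0.99595366 -0.0675484   0.05927504  0.47595248]
 [-0.08902629  0.65150301 -0.75340437  0.96274583]
 [ 0.0122734  -0.75563287 -0.65488039  0.9007331 ]
 [ 0.          0.          0.          1.        ]]
[[353.03941099   0.         278.63266689]
 [  0.         353.03941099 208.67963024]
 [  0.           0.           1.        ]] [[-8.10008791e-04 -9.48505026e-01 -3.16761044e-01  8.23816451e-02]
 [ 9.99998740e-01 -3.35891450e-04 -1.55136830e-03  6.26943087e-04]
 [ 1.36508330e-03 -3.16761902e-01  9.48504103e-01 -1.43154366e-01]
 [ 0.00000000e+00  0.00000000e+00  0.00000000e+00  1.00000000e+00]]
```

View pics/scene0.png

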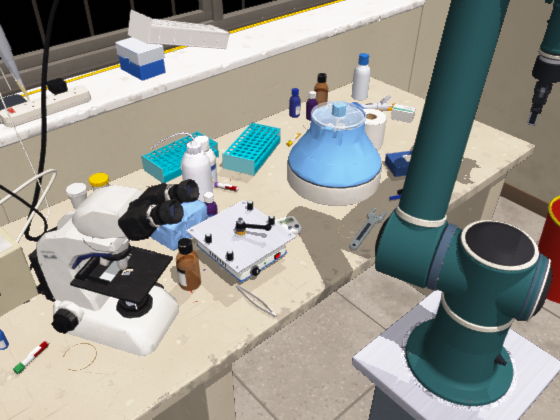

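View pics/side0.png

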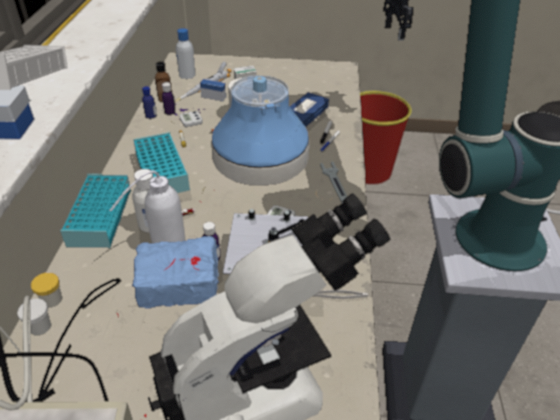

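Scene: shaker at about (243,240) with the brown bottle on its +y side (187,265). The timer is on its -y side (291,225) and the spanner in front right at (367,228). So the handle goes along -y. Next I'll enlarge this area.

```bash
cat > h.py <<'E'
import numpy as np,cv2
from scipy.spatial.transform import Rotation as R
from workcell import bot,cams
def cam(n):
    s=bot.read_state();c=cams.read_camera(n)
    if n=="wrist":
        M=np.eye(4);M[:3,:3]=R.from_rotvec(s["tcp_rot"]).as_matrix();M[:3,3]=s["tool_pos"];c["T"]=M@c["mount"]
    return c
def ray(c,p):
    d=c["T"][:3,:3]@np.linalg.solve(c["K"],[p[0],p[1],1]);return c["T"][:3,3],d/np.linalg.norm(d)
def onz(c,p,z):
    o,d=ray(c,p);return o+d*(z-o[2])/d[2]
def tri(c1,p1,c2,p2):
    o1,d1=ray(c1,p1);o2,d2=ray(c2,p2);t=np.linalg.lstsq(np.c_[d1,-d2],o2-o1,rcond=None)[0]
    a,b=o1+d1*t[0],o2+d2*t[1];return (a+b)/2,np.linalg.norm(a-b)
def proj(c,X):
    P=np.linalg.inv(c["T"])@np.append(X,1);u=c["K"]@P[:3];return u[:2]/u[2]
E
python3 - <<'E'
from h import *
c=cam("scene");cv2.imwrite("pics/crop1.png",cv2.resize(c["image"][190:320,170:400,::-1],None,fx=3.4,fy=3.4,interpolation=cv2.INTER_CUBIC))
for p in [(249,206),(271,222),(230,255),(208,239)]:print("post",p,onz(c,p,.092).round(3))
print("nut",onz(c,(240,230),.09).round(3))
for p in [(354,247),(377,212)]:print("sp",onz(c,p,.006).round(3))
for p in [(187,288),(291,226)]:print("by",onz(c,p,.0).round(3))
E
```

```text
post (249, 206) [0.592 0.077 0.092]
post (271, 222) [0.507 0.076 0.092]
post (230, 255) [0.478 0.224 0.092]
post (208, 239) [0.556 0.23  0.092]
nut [0.535 0.151 0.09 ]
sp [ 0.371 -0.087  0.006]
sp [ 0.426 -0.244  0.006]
by [0.535 0.314 0.   ]
by [ 0.543 -0.027  0.   ]
```

View pics/crop1.png

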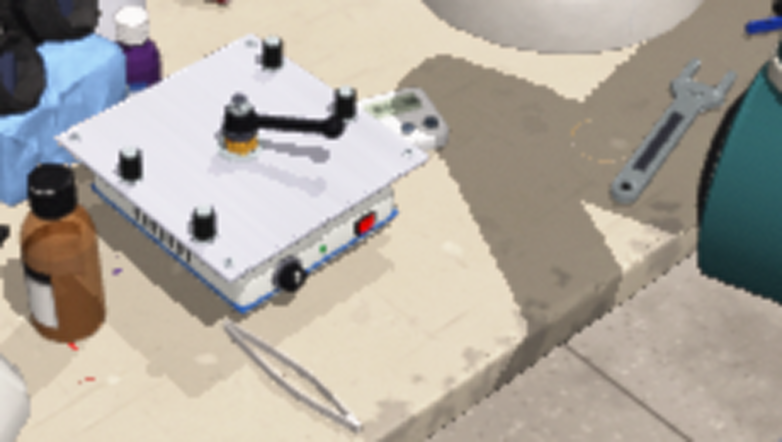

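Crop: lever ball at about (268,227) full-frame px, spanner tail (353.5,245) and jaw (379,211). The jaw points to -y, so it has to turn about 160°. I'll move the wrist camera over it now.

Emit:
{"method": "play_rows", "body": {"rows": [[[0.636,-0.776,-0.1],[0,0,0.98]],[[0.636,-0.776,-0.1],[0,0,0.98]],[[0.636,-0.776,-0.1],[0,0,0.98]],[[0.636,-0.776,-0.1],[0,0,0.98]],[[0.636,-0.776,-0.1],[0,0,0.98]],[[0.636,-0.776,-0.1],[0,0,0.98]],[[0.636,-0.776,-0.1],[0,0,0.98]],[[0.636,-0.776,-0.1],[0,0,0.98]],[[0.636,-0.776,-0.1],[0,0,0.98]]]}}

```text
time: 0.95
tool_pos: [0.3239, -0.3896, 0.2565]
tcp_rot: [3.08, -0.614, 0.001]
wrist_force: [0.6, 0.4, -0.0]
width: 1.0
grip_force: 0.0
```

```bash
cat >> h.py <<'E'
def go(pos,yaw):
    """shift/turn numbers to reach TCP pos, tool down with tool x at yaw deg"""
    s=bot.read_state();M=R.from_rotvec(s["tcp_rot"])
    y=np.radians(yaw);T=R.from_matrix(np.array([[np.cos(y),np.sin(y),0],[np.sin(y),-np.cos(y),0],[0,0,-1]]))
    x=M.as_matrix()[:,0]
    print("t",round(s["time"],2),"tcp",s["tool_pos"].round(4),"yaw",np.degrees(np.arctan2(x[1],x[0])).round(2),"q",s["q"].round(2),"w",round(s["width"],3),"F",s["wrist_force"].round(1))
    print("shift",(M.inv().apply(np.array(pos)-s["tool_pos"])/.25).round(3),"turn",((M.inv()*T).as_rotvec()/(np.pi/4)).round(3))
E
python3 - <<'E'
from h import *
go([.40,-.16,.25],-66)
E
```

```text
t 0.95 tcp [ 0.3239 -0.3896  0.2565] yaw -22.54 q [-0.93 -0.07  1.93 -0.    1.29  1.04] w 1.0 F [ 0.6  0.4 -0. ]
shift [-0.071 -0.965  0.025] turn [ 0.001 -0.001  0.966]
```

Emit:
{"method": "play_rows", "body": {"rows": [[[-0.071,-0.965,0.025],[0,0,0.966]],[[-0.071,-0.965,0.025],[0,0,0.966]],[[-0.071,-0.965,0.025],[0,0,0.966]],[[-0.071,-0.965,0.025],[0,0,0.966]],[[-0.071,-0.965,0.025],[0,0,0.966]],[[-0.071,-0.965,0.025],[0,0,0.966]],[[-0.071,-0.965,0.025],[0,0,0.966]],[[-0.071,-0.965,0.025],[0,0,0.966]],[[-0.071,-0.965,0.025],[0,0,0.966]],[[-0.071,-0.965,0.025],[0,0,0.966]]]}}

```text
time: 1.78
tool_pos: [0.4004, -0.1616, 0.2499]
tcp_rot: [2.633, -1.712, -0.0]
wrist_force: [0.4, 0.4, -0.6]
width: 1.001
grip_force: 0.0
```

```bash
python3 - <<'E'
from h import *
go([.40,-.16,.25],-70)
c=cam("wrist");cv2.imwrite("pics/w1.png",c["image"][:,:,::-1])
np.savez("w1.npz",**c)
E
```

```text
t 1.78 tcp [ 0.4004 -0.1616  0.2499] yaw -66.08 q [-0.44 -0.22  2.07 -0.    1.3   2.28] w 1.001 F [ 0.4  0.4 -0.6]
shift [-0.006 -0.001 -0.   ] turn [ 0.001 -0.001  0.087]
```

View pics/w1.png

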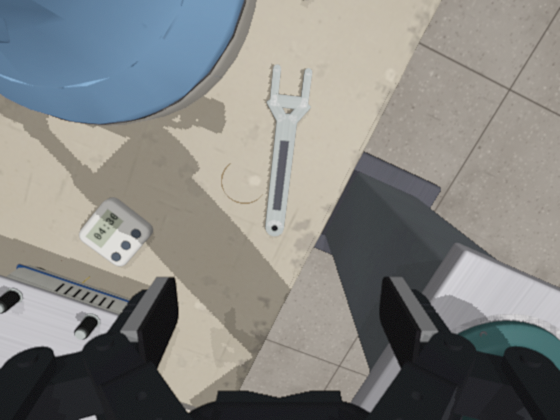

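Wrist view: the spanner is clear, with the tail hole at (275,228) and jaw tips at (277,66) and (306,70). The timer is at (115,232).

```bash
python3 - <<'E'
from h import *
c=dict(np.load("w1.npz"));im=c["image"]
roi=im[50:250,255:325].astype(int);m=(roi[:,:,0]-roi[:,:,2]<14).astype(np.uint8)
n,l,st,ce=cv2.connectedComponentsWithStats(m);k=1+st[1:,4].argmax();ys,xs=np.where(l==k);xs=xs+255;ys=ys+50
print(st[k],xs.min(),xs.max(),ys.min(),ys.max())
P=np.array([onz(c,(x+.0,y+.0),.008)[:2] for x,y in zip(xs,ys)])
mu=P.mean(0);d=np.linalg.svd(P-mu,full_matrices=False)[2][0]
if d[1]>0:d=-d
a=(P-mu)@d;b=(P-mu)@np.array([-d[1],d[0]])
print("len",np.ptp(a),"yaw",np.degrees(np.arctan2(d[1],d[0])))
h=[b[(a>a.min()+t)&(a<a.min()+t+.02)] for t in (.02,.05,.08,.11)]
print("handle w",[np.ptp(x).round(4) for x in h],"mid",[((x.max()+x.min())/2).round(4) for x in h])
tail=mu+d*a.min();tip=mu+d*a.max();print("tail",tail,"tip",tip,"head w",np.ptp(b))
print("hole w",onz(c,(275,228),.008))
s=cam("scene");print("tri hole",tri(c,(275,228),s,(353.5,245.3)))
print("tri tips",tri(c,(277,66),s,(170+694/3.4,190+65/3.4)),tri(c,(306,70),s,(170+732/3.4,190+76/3.4)))
E
```

```text
[  10   14   47  173 3729] 265 311 64 236
len 0.18792160637601207 yaw -72.51737337095868
handle w [np.float64(0.0226), np.float64(0.0227), np.float64(0.0226), np.float64(0.0226)] mid [np.float64(-0.0), np.float64(0.0), np.float64(0.0001), np.float64(-0.0)]
tail [ 0.374462   -0.08430891] tip [ 0.43091677 -0.26355006] head w 0.046521115484825404
hole w [ 0.37634461 -0.09457827  0.008     ]
tri hole (array([ 0.37628655, -0.09294507,  0.00447295]), np.float64(0.0011557242594535458))
tri tips (array([ 0.4461728 , -0.25711459, -0.00256547]), np.float64(0.0012881836840150378)) (array([ 0.41581256, -0.26656165, -0.00066066]), np.float64(0.001660051985640681))
```

```bash
python3 - <<'E'
from h import *
go([.391,-.1368,.06],-72.5)
go([.391,-.1368,.003],-72.5)
E
```

```text
t 1.88 tcp [ 0.4002 -0.1618  0.2499] yaw -66.2 q [-0.44 -0.22  2.07 -0.    1.3   2.28] w 1.001 F [ 0.1 -0.2 -0.3]
shift [-0.106 -0.007  0.76 ] turn [ 0.001 -0.     0.14 ]
t 1.88 tcp [ 0.4002 -0.1618  0.2499] yaw -66.2 q [-0.44 -0.22  2.07 -0.    1.3   2.28] w 1.001 F [ 0.1 -0.2 -0.3]
shift [-0.106 -0.007  0.988] turn [ 0.001 -0.     0.14 ]
```

Emit:
{"method": "play_rows", "body": {"rows": [[[-0.106,-0.007,0.4],[0,0,0.14]],[[-0.106,-0.007,0.76],[0,0,0.14]],[[-0.106,-0.007,0.76],[0,0,0.14]],[[-0.106,-0.007,0.76],[0,0,0.14]],[[-0.106,-0.007,0.76],[0,0,0.14]],[[-0.106,-0.007,0.76],[0,0,0.14]],[[-0.106,-0.007,0.82],[0,0,0.14]],[[-0.106,-0.007,0.88],[0,0,0.14]],[[-0.106,-0.007,0.94],[0,0,0.14]],[[-0.106,-0.007,0.98],[0,0,0.14]],[[-0.106,-0.007,0.986],[0,0,0.14]],[[-0.106,-0.007,0.986],[0,0,0.14]]]}}

```text
time: 2.88
tool_pos: [0.3916, -0.136, 0.004]
tcp_rot: [2.534, -1.857, 0.0]
wrist_force: [0.6, -0.3, -0.4]
width: 1.0
grip_force: 0.0
```

Emit:
{"method": "play_rows", "body": {"rows": [[[0,0,0],[0,0,0]],[[0,0,0],[0,0,0]],[[0,0,0],[0,0,0]],[[0,0,0],[0,0,0]],[[0,0,0],[0,0,0]],[[0,0,0],[0,0,0]],[[0,0,0],[0,0,0]],[[0,0,0],[0,0,0]],[[0,0,0],[0,0,0]],[[0,0,0],[0,0,0]]], "claw": -1, "newtons": 60}}

```text
time: 3.72
tool_pos: [0.3917, -0.1355, 0.0042]
tcp_rot: [-2.534, 1.856, -0.001]
wrist_force: [-1.7, -0.2, 4.7]
width: 0.226
grip_force: 58.5
```

```bash
python3 - <<'E'
from h import *
go([.391,-.1368,.25],-45)
E
```

```text
t 3.72 tcp [ 0.3917 -0.1355  0.0042] yaw -72.45 q [-0.39  0.05  2.33 -0.    0.76  2.44] w 0.226 F [-1.7 -0.2  4.7]
shift [ 0.005  0.004 -0.983] turn [-0.001 -0.001 -0.61 ]
```

Emit:
{"method": "play_rows", "body": {"rows": [[[0,0,-0.1],[0,0,0]],[[0,0,-0.25],[0,0,0]],[[0,0,-0.42],[0,0,-0.15]],[[0,0,-0.6],[0,0,-0.3]],[[0,0,-0.75],[0,0,-0.45]],[[0,0,-0.9],[0,0,-0.6]],[[0,0,-0.9],[0,0,-0.75]],[[0,0,-0.9],[0,0,-0.9]],[[0,0,-0.9],[0,0,-0.98]],[[0,0,-0.9],[0,0,-0.98]]]}}

```text
time: 4.55
tool_pos: [0.3909, -0.1351, 0.2286]
tcp_rot: [-3.047, 0.767, -0.0]
wrist_force: [-0.1, 0.4, -1.1]
width: 0.223
grip_force: 59.0
```

Emit:
{"method": "play_rows", "body": {"rows": [[[0,0,0],[0,0,-0.15]],[[0,0,0],[0,0,-0.3]],[[0,0,0],[0,0,-0.45]],[[0,0,0],[0,0,-0.6]],[[0,0,0],[0,0,-0.75]],[[0,0,0],[0,0,-0.9]],[[0,0,0],[0,0,-0.98]],[[0,0,0],[0,0,-0.98]]]}}

```text
time: 5.22
tool_pos: [0.3907, -0.1351, 0.2279]
tcp_rot: [-3.111, -0.43, 0.002]
wrist_force: [0.7, 0.1, -1.3]
width: 0.223
grip_force: 59.0
```

Emit:
{"method": "play_rows", "body": {"rows": [[[0,0,0],[0,0,-0.15]],[[0,0,0],[0,0,-0.3]],[[0,0,0],[0,0,-0.45]],[[0,0,0],[0,0,-0.6]],[[0,0,0],[0,0,-0.75]],[[0,0,0],[0,0,-0.9]],[[0,0,0],[0,0,-0.98]],[[0,0,0],[0,0,-0.98]]]}}

```text
time: 5.88
tool_pos: [0.3909, -0.1352, 0.2281]
tcp_rot: [-2.724, -1.565, 0.001]
wrist_force: [-0.0, -0.9, -1.3]
width: 0.223
grip_force: 59.0
```

```bash
python3 - <<'E'
from h import *
go([.45,-.06,.23],90)
E
```

```text
t 5.88 tcp [ 0.3909 -0.1352  0.2281] yaw 59.76 q [-0.39 -0.25  2.13 -0.    1.27  0.13] w 0.223 F [-0.  -0.9 -1.3]
shift [ 0.379  0.053 -0.008] turn [-0.001 -0.    -0.672]
```

Emit:
{"method": "play_rows", "body": {"rows": [[[0.1,0.05,0],[0,0,-0.15]],[[0.22,0.1,0],[0,0,-0.3]],[[0.34,0.17,0],[0,0,-0.45]],[[0.48,0.23,0],[0,0,-0.6]],[[0.48,0.23,0],[0,0,-0.672]],[[0.48,0.23,0],[0,0,-0.672]],[[0.48,0.23,0],[0,0,-0.672]],[[0.48,0.23,0],[0,0,-0.672]]]}}

```text
time: 6.55
tool_pos: [0.5004, -0.0608, 0.2281]
tcp_rot: [-2.223, -2.218, 0.001]
wrist_force: [0.0, -0.0, -1.7]
width: 0.225
grip_force: 59.1
```

```bash
python3 - <<'E'
from h import *
go([.53,-.06,.23],90)
c=cam("wrist");cv2.imwrite("pics/w2.png",c["image"][:,:,::-1])
np.savez("w2.npz",**c)
E
```

```text
t 6.55 tcp [ 0.5004 -0.0608  0.2281] yaw 89.87 q [-0.17 -0.06  1.96 -0.    1.24 -0.17] w 0.225 F [ 0.  -0.  -1.7]
shift [ 0.003  0.118 -0.008] turn [-0.001  0.    -0.003]
```

View pics/w2.png

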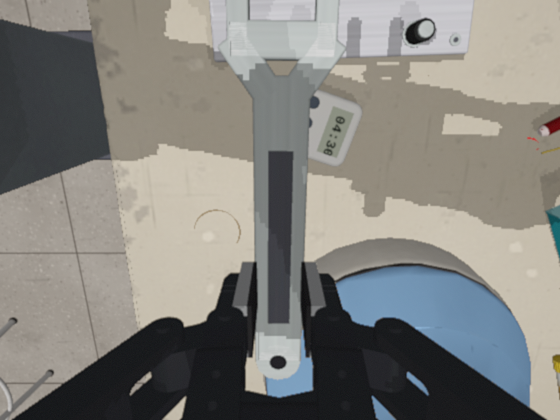

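The spanner is held straight in the jaws, tail hole at (278,361), with the deck edge at the top of the image. I'll move so the nut comes into view.

Emit:
{"method": "play_rows", "body": {"rows": [[[0.1,-0.08,-0.08],[0,0,0]],[[0.25,-0.24,-0.08],[0,0,0]],[[0.4,-0.24,-0.08],[0,0,0]],[[0.48,-0.24,-0.08],[0,0,0]],[[0.48,-0.24,-0.08],[0,0,0]],[[0.48,-0.24,-0.08],[0,0,0]],[[0.48,-0.24,-0.08],[0,0,0]]]}}

```text
time: 7.18
tool_pos: [0.4408, 0.0586, 0.2487]
tcp_rot: [2.221, 2.221, -0.0]
wrist_force: [0.1, -0.1, -1.1]
width: 0.223
grip_force: 59.2
```

```bash
python3 - <<'E'
from h import *
go([.53,-.06,.23],90)
c=cam("wrist");cv2.imwrite("pics/w3.png",c["image"][:,:,::-1])
np.savez("w3.npz",**c)
E
```

```text
t 7.18 tcp [0.4408 0.0586 0.2487] yaw 90.01 q [ 0.08 -0.2   2.05 -0.    1.29  0.08] w 0.223 F [ 0.1 -0.1 -1.1]
shift [-0.474  0.357  0.075] turn [0.001 0.001 0.   ]
```

View pics/w3.png

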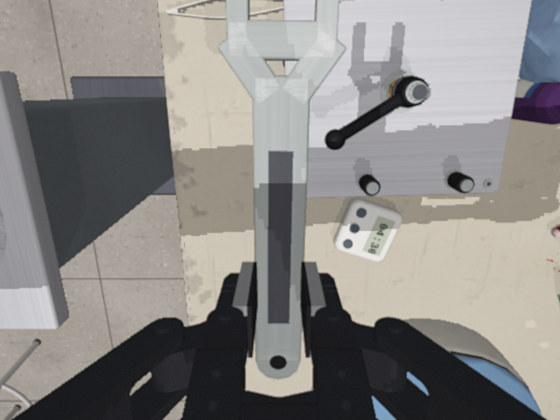

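Wrist view: hub at about (409,92) with the spindle top at (420,92), lever ball (335,140), right posts (371,187) and (462,183). I'll enlarge it to get precise pixels.

```bash
python3 - <<'E'
from h import *
c=dict(np.load("w3.npz"));im=c["image"]
cv2.imwrite("pics/crop3.png",cv2.resize(im[60:205,320:510,::-1],None,fx=4,fy=4,interpolation=cv2.INTER_CUBIC))
b=(im.max(2)<60).astype(np.uint8);b[:, :320]=0;b[215:]=0;b[:,505:]=0
n,l,st,ce=cv2.connectedComponentsWithStats(b)
for k in range(1,n):
    if st[k,4]>40:print(st[k],ce[k].round(1))
E
```

```text
[ 326   77   98   72 1351] [371.  115.1]
[447 172  26  21 234] [456.5 180.1]
[359 175  21  19 149] [365.9 181.2]
```

View pics/crop3.png

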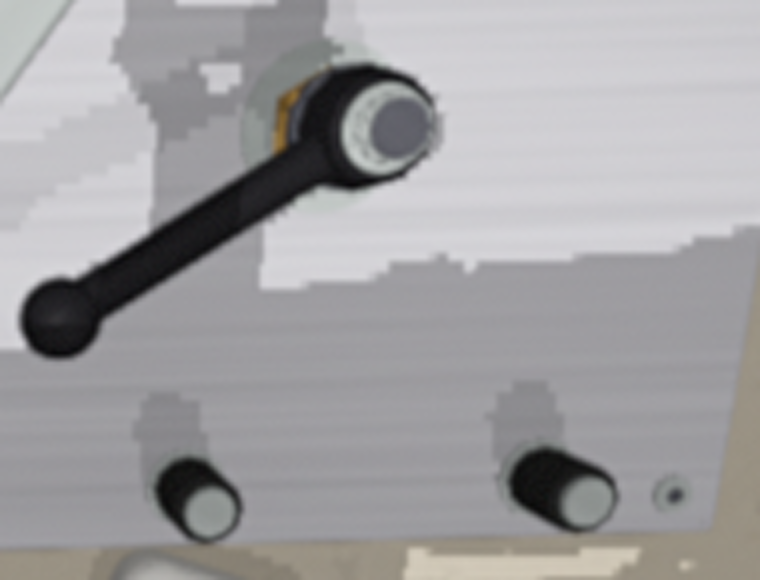

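```bash
python3 - <<'E'
from h import *
c=dict(np.load("w3.npz"));s=cam("scene")
f=lambda u,v:(320+u/4-.375,60+v/4-.375)
p1=onz(c,f(212,515),.092)[:2];p2=onz(c,f(589,502),.092)[:2]
d=p2-p1;print("posts",p1,p2,np.linalg.norm(d),"(82)")
a=np.arctan2(d[1],d[0]);print("shaker yaw",np.degrees(a))
for aa in (0,a):
    Q=np.array([[np.cos(aa),-np.sin(aa)],[np.sin(aa),np.cos(aa)]])
    print("centre from posts",(p1+p2)/2-Q@[.015,-.079])
    print("corner->centre",onz(c,f(712,526),.07)[:2]-Q@[.1,-.094])
hb=onz(c,f(373,127),.1055);print("hub",hb)
bl=onz(c,f(61,318),.1055);print("ball",bl)
v=bl[:2]-hb[:2];print("lever",np.linalg.norm(v),np.degrees(np.arctan2(v[1],v[0]))%360)
g=lambda u,v:(170+u/3.4-.35,190+v/3.4-.35)
print("tri ball",tri(c,f(61,318),s,g(334,126)))
print("tri post1 top",tri(c,f(212,515),s,g(345,91)),"post2",tri(c,f(589,502),s,g(271,41)))
# spanner in hand: hole and jaw
for p in [(278,361)]:print("hole",onz(c,p,.2487-.0042+.008))
im=c["image"].astype(int)
for r in (110,140,200):print(r,[int(x) for x in np.where(abs(np.diff(im[r,225:330].sum(1)))>40)[0]+225])
for r in (5,15,30):print(r,[int(x) for x in np.where(abs(np.diff(im[r,200:360].sum(1)))>30)[0]+200])
for cc in (275,280,285):print("col",cc,[int(x) for x in np.where(abs(np.diff(im[0:60,cc].sum(1)))>30)[0]])
E
```

```text
posts [0.52438492 0.05865137] [0.60673428 0.06153251] 0.08239975018875163 (82)
shaker yaw 2.0037763486793274
centre from posts [0.5505596  0.13909194]
corner->centre [0.54893283 0.14389713]
centre from posts [0.54780651 0.13851915]
corner->centre [0.54570723 0.14034311]
hub [0.54517735 0.13953685 0.1055    ]
ball [0.48693971 0.10321457 0.1055    ]
lever 0.06863621437918291 211.95140963414772
tri ball (array([0.48718266, 0.10307397, 0.10414719]), np.float64(8.799571554059111e-05))
tri post1 top (array([0.52581089, 0.05840237, 0.08869732]), np.float64(0.0016521498681342306)) post2 (array([0.60994196, 0.06062194, 0.08713711]), np.float64(0.0012383199511360374))
hole [0.44134149 0.01546199 0.2525    ]
110 [251, 307, 309]
140 [252, 306, 308, 323, 324, 325]
200 [252, 267, 268, 291, 292, 306]
5 [204, 224, 226, 245, 246, 247, 248, 249, 250, 283, 284, 313, 314, 316, 317, 338]
15 [246, 247, 248, 249, 256, 257, 283, 284, 313, 314, 315, 316, 317, 336, 338]
30 [227, 228, 335, 337, 352, 353]
col 275 [0, 1, 2, 7, 8, 9, 10, 11, 12, 13, 19, 56, 57, 58]
col 280 [0, 1, 2, 6, 7, 8, 9, 10, 19, 21, 56, 57, 58]
col 285 [19, 21, 56, 57, 58]
```

Measurements agree within about 2 mm: spindle near (0.5465, 0.1393), shaker yaw about 2°, lever 212°. I'll take two more views from either side of the spindle to pin its axis for the fit.

Emit:
{"method": "play_rows", "body": {"rows": [[[0,0.1,0],[0,0,0]],[[0,0.18,0],[0,0,0]],[[0,0.18,0],[0,0,0]],[[0,0.18,0],[0,0,0]]]}}

```text
time: 7.62
tool_pos: [0.4866, 0.0582, 0.2481]
tcp_rot: [-2.222, -2.22, 0.002]
wrist_force: [-0.4, 1.1, -1.1]
width: 0.225
grip_force: 59.3
```

```bash
python3 - <<'E'
from h import *
c=cam("wrist");np.savez("w4.npz",**c)
E
```

Emit:
{"method": "play_rows", "body": {"rows": [[[0,0.1,0],[0,0,0]],[[0,0.24,0],[0,0,0]],[[0,0.38,0],[0,0,0]],[[0,0.5,0],[0,0,0]],[[0,0.5,0],[0,0,0]],[[0,0.5,0],[0,0,0]],[[0,0.5,0],[0,0,0]]]}}

```text
time: 8.25
tool_pos: [0.6098, 0.0593, 0.2479]
tcp_rot: [-2.219, -2.221, 0.003]
wrist_force: [-0.6, 0.0, -2.0]
width: 0.227
grip_force: 59.4
```

```bash
python3 - <<'E'
from h import *
go([.6,.06,.25],90)
c=cam("wrist");np.savez("w5.npz",**c)
X=[.5465,.1393,.11];o=[]
for n in("w4","w5"):
    c=dict(np.load(n+".npz"));u=proj(c,X).round().astype(int);x0,y0=max(u[0]-50,0),max(u[1]-40,0);print(n,u,x0,y0)
    o.append(cv2.resize(c["image"][y0:y0+110,x0:x0+100,::-1],(400,440),interpolation=cv2.INTER_CUBIC))
cv2.imwrite("pics/pair.png",np.hstack(o))
E
```

```text
t 8.25 tcp [0.6098 0.0593 0.2479] yaw 90.05 q [0.06 0.14 1.72 0.   1.28 0.06] w 0.227 F [-0.6  0.  -2. ]
shift [ 0.003 -0.039 -0.008] turn [-0.003  0.     0.001]
w4 [357  91] 307 51
w5 [194  93] 144 53
```

View pics/pair.png

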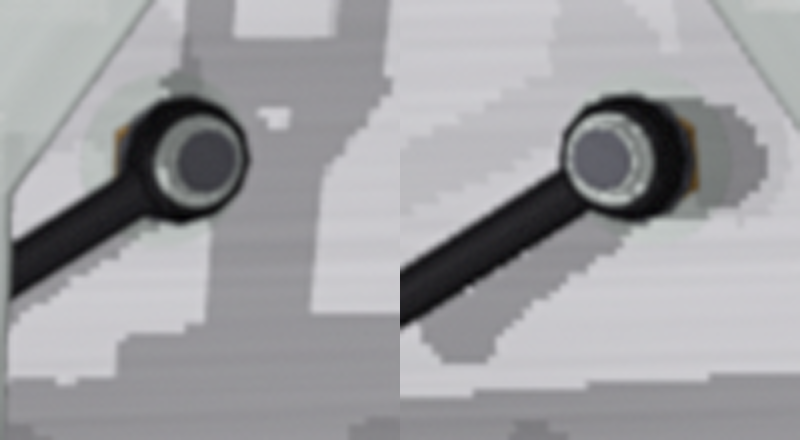

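```bash
python3 - <<'E'
from h import *
a=dict(np.load("w4.npz"));b=dict(np.load("w5.npz"));w=dict(np.load("w3.npz"))
A=lambda u,v:(307+u/4-.375,51+v/4-.375);B=lambda u,v:(144+u/4-.375,53+v/4-.375)
f=lambda u,v:(320+u/4-.375,60+v/4-.375)
print("spindle ab",tri(a,A(207,160),b,B(202,159)),"wb",tri(w,f(403,128),b,B(202,159)))
print("hub",tri(a,A(187,159),b,B(224,158)),tri(w,f(373,127),b,B(224,158)))
for c in(a,b):
  im=c["image"].astype(int);tz=c["T"][2,3]  
  z=.248-.0042+.008
  t=(np.linalg.inv(c["mount"]).T,)
  # spanner edges from colour: handle vs outside
  for r in(120,150,200,230):
    g=abs(np.diff(cv2.GaussianBlur(c["image"],(3,3),0)[r,235:325].astype(int).sum(1)));L=235+g[:28].argmax();Rr=235+62+g[62:].argmax()
    P,Q=onz(c,(L+.5,r),z),onz(c,(Rr+.5,r),z);print(r,L,Rr,"mid",((P+Q)/2)[:2].round(4),"w",(Q-P)[0].round(4))
E
```

```text
spindle ab (array([0.54708982, 0.13971894, 0.1130257 ]), np.float64(9.597526224515867e-05)) wb (array([0.54746951, 0.13952453, 0.11467717]), np.float64(0.00030422095592655575))
hub (array([0.54713881, 0.13988389, 0.09401808]), np.float64(0.00017646555563516445)) (array([0.54795581, 0.13966507, 0.09781852]), np.float64(0.0002824772727623808))
120 251 308 mid [0.4881 0.129 ] w 0.0219
150 235 306 mid [0.4846 0.1175] w 0.028
200 252 304 mid [0.4875 0.0969] w 0.0215
230 253 318 mid [0.4907 0.0836] w 0.0276
120 252 309 mid [0.6115 0.1301] w 0.0219
150 254 306 mid [0.6114 0.1186] w 0.0205
200 252 306 mid [0.611 0.098] w 0.0223
230 251 304 mid [0.6104 0.0847] w 0.0225
```

```bash
python3 - <<'E'
from h import *
s=cam("scene")
for p in [(290,180),(303,192),(335,199),(365,195)]:print("centrifuge base",onz(s,p,0).round(3))
for p in [(289,155),(310,172),(335,178)]:print("blue rim",onz(s,p,.08).round(3))
go([.561,-.0438,.248],92.7)
E
```

```text
centrifuge base [ 0.705 -0.171  0.   ]
centrifuge base [ 0.635 -0.158  0.   ]
centrifuge base [ 0.55  -0.205  0.   ]
centrifuge base [ 0.506 -0.285  0.   ]
blue rim [ 0.718 -0.177  0.08 ]
blue rim [ 0.614 -0.161  0.08 ]
blue rim [ 0.547 -0.194  0.08 ]
t 8.35 tcp [0.6096 0.0595 0.2485] yaw 90.07 q [ 0.06  0.14  1.72 -0.    1.28  0.06] w 0.225 F [-0.3 -0.5 -0.9]
shift [-0.413 -0.195  0.002] turn [-0.001  0.    -0.058]
```

Emit:
{"method": "play_rows", "body": {"rows": [[[-0.1,-0.06,0],[0,0,-0.058]],[[-0.25,-0.14,0],[0,0,-0.058]],[[-0.413,-0.195,0],[0,0,-0.058]],[[-0.413,-0.195,0],[0,0,-0.058]],[[-0.413,-0.195,0.15],[0,0,-0.058]],[[-0.413,-0.195,0.3],[0,0,-0.058]],[[-0.413,-0.195,0.42],[0,0,-0.058]],[[-0.413,-0.195,0.47],[0,0,-0.058]],[[-0.413,-0.195,0.47],[0,0,-0.058]],[[-0.413,-0.195,0.47],[0,0,-0.058]]]}}

```text
time: 9.18
tool_pos: [0.5621, -0.0434, 0.1315]
tcp_rot: [-2.168, -2.273, 0.0]
wrist_force: [0.5, -0.3, -1.2]
width: 0.225
grip_force: 59.4
```

```bash
python3 - <<'E'
from h import *
d=np.array([-.035,.9994]);n=np.array([.9994,.035]);S=np.array([.5507,.0208])
for a,b,z in [(-.065,.008,.0762),(-.045,.004,.0762),(-.029,0,.0762)]:
    p=S+a*d+b*n;go([*p,z],92.7)
E
```

```text
t 9.18 tcp [ 0.5621 -0.0434  0.1315] yaw 92.7 q [-0.12  0.14  1.95  0.    1.06 -0.17] w 0.225 F [ 0.5 -0.3 -1.2]
shift [-0.002 -0.005  0.221] turn [-0. -0.  0.]
t 9.18 tcp [ 0.5621 -0.0434  0.1315] yaw 92.7 q [-0.12  0.14  1.95  0.    1.06 -0.17] w 0.225 F [ 0.5 -0.3 -1.2]
shift [ 0.079 -0.02   0.221] turn [-0. -0.  0.]
t 9.18 tcp [ 0.5621 -0.0434  0.1315] yaw 92.7 q [-0.12  0.14  1.95  0.    1.06 -0.17] w 0.225 F [ 0.5 -0.3 -1.2]
shift [ 0.143 -0.035  0.221] turn [-0. -0.  0.]
```

Emit:
{"method": "play_rows", "body": {"rows": [[[0,-0.005,0.1],[0,0,0]],[[0,-0.005,0.18],[0,0,0]],[[0,-0.005,0.221],[0,0,0]],[[0,-0.005,0.221],[0,0,0]],[[0.04,-0.012,0.221],[0,0,0]],[[0.079,-0.02,0.221],[0,0,0]],[[0.11,-0.028,0.221],[0,0,0]],[[0.143,-0.035,0.221],[0,0,0]],[[0.143,-0.035,0.221],[0,0,0]],[[0.143,-0.035,0.221],[0,0,0]]]}}

```text
time: 10.02
tool_pos: [0.5521, -0.0075, 0.0764]
tcp_rot: [2.166, 2.274, 0.001]
wrist_force: [-0.1, -0.1, -0.9]
width: 0.227
grip_force: 59.4
```

```bash
python3 - <<'E'
from h import *
d=np.array([-.035,.9994]);n=np.array([.9994,.035]);S=np.array([.5507,.0208])
go([*S,.0762],92.7)
o=[]
for nm,X in(("scene",[.55,.13,.08]),("side",[.55,.13,.08])):
    c=cam(nm);u=proj(c,X).round().astype(int);o.append(cv2.resize(c["image"][u[1]-40:u[1]+40,u[0]-50:u[0]+50,::-1],(400,320),interpolation=cv2.INTER_CUBIC));print(u)
cv2.imwrite("pics/pre.png",np.hstack(o))
E
```

```text
t 10.02 tcp [ 0.5521 -0.0075  0.0764] yaw 92.79 q [-0.06  0.18  2.01 -0.    0.95 -0.11] w 0.227 F [-0.1 -0.1 -0.9]
shift [ 0.113 -0.     0.001] turn [0.001 0.    0.002]
[243 226]
[271 237]
```

View pics/pre.png

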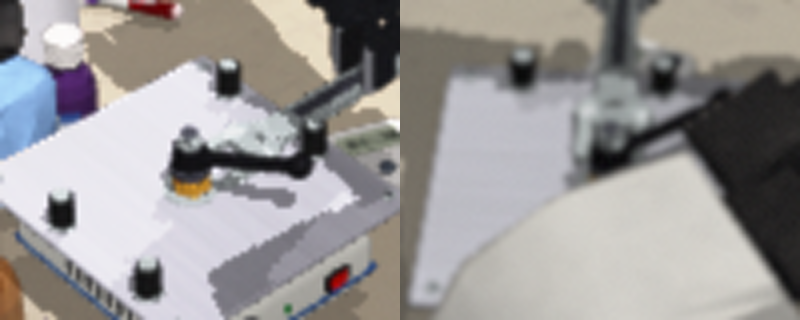

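The jaw sits just in front of the nut, under the lever and between the posts. I'll slide it on in small steps.

Emit:
{"method": "play_rows", "body": {"rows": [[[0.015,0,0],[0,0,0]],[[0.03,0,0],[0,0,0]],[[0.045,0,0],[0,0,0]],[[0.06,0,0],[0,0,0]],[[0.06,0,0],[0,0,0]]]}}

```text
time: 10.53
tool_pos: [0.5512, 0.0073, 0.0757]
tcp_rot: [-2.168, -2.273, -0.0]
wrist_force: [-0.6, 0.5, -1.0]
width: 0.224
grip_force: 59.4
```

Emit:
{"method": "play_rows", "body": {"rows": [[[0.015,0,0],[0,0,0]],[[0.03,0,0],[0,0,0]],[[0.04,0,0],[0,0,0]],[[0.05,0,0],[0,0,0]],[[0.05,0,0],[0,0,0]]]}}

```text
time: 10.95
tool_pos: [0.5507, 0.0197, 0.0758]
tcp_rot: [-2.168, -2.274, -0.0]
wrist_force: [1.0, -0.4, -1.2]
width: 0.23
grip_force: 59.4
```

```bash
python3 - <<'E'
from h import *
go([.5507,.0208,.0762],92.7);s=bot.read_state();print(s["torque"])
E
```

```text
t 10.95 tcp [0.5507 0.0197 0.0758] yaw 92.72 q [-0.01  0.18  2.01  0.    0.95 -0.06] w 0.23 F [ 1.  -0.4 -1.2]
shift [ 0.004  0.    -0.002] turn [ 0.    -0.     0.001]
[-0.09593771  0.0564139   0.01082198]
```

Emit:
{"method": "play_rows", "body": {"rows": [[[0.005,0,0],[0,0,0]],[[0.005,0,0.003],[0,0,0]],[[0.005,0,0.006],[0,0,0]],[[0.005,0,0.007],[0,0,0]],[[0.005,0,0.007],[0,0,0]]]}}

```text
time: 11.37
tool_pos: [0.5507, 0.0204, 0.0743]
tcp_rot: [-2.169, -2.273, -0.0]
wrist_force: [-0.5, 0.6, -0.3]
width: 0.224
grip_force: 59.7
```

Emit:
{"method": "play_rows", "body": {"rows": [[[0,0,0],[0,0,0]],[[0,0,0],[0,0,0]],[[0,0,0],[0,0,0]],[[0,0,0],[0,0,0]],[[0,0,0],[0,0,0]],[[0,0,0],[0,0,0]]], "claw": 0.2}}

```text
time: 11.87
tool_pos: [0.5507, 0.0203, 0.074]
tcp_rot: [2.169, 2.273, -0.0]
wrist_force: [0.6, -0.2, 0.4]
width: 0.602
grip_force: 0.0
```

Emit:
{"method": "play_rows", "body": {"rows": [[[0,0,-0.05],[0,0,0]],[[0,0,-0.15],[0,0,0]],[[0,0,-0.3],[0,0,0]],[[0,0,-0.4],[0,0,0]],[[0,0,-0.4],[0,0,0]],[[0,0,-0.4],[0,0,0]]]}}

```text
time: 12.37
tool_pos: [0.5526, 0.0204, 0.1775]
tcp_rot: [2.165, 2.27, 0.006]
wrist_force: [-0.6, 0.6, -1.0]
width: 0.596
grip_force: 0.0
```

```bash
python3 - <<'E'
from h import *
go([.48,.05,.17],90)
c=cam("scene");u=proj(c,[.55,.13,.08]).round().astype(int)
w=cam("wrist");np.savez("w6.npz",**w)
cv2.imwrite("pics/seat.png",np.hstack([cv2.resize(c["image"][u[1]-40:u[1]+40,u[0]-40:u[0]+60,::-1],(375,300),interpolation=cv2.INTER_CUBIC),cv2.resize(w["image"][:,:,::-1],(400,300))]))
E
```

```text
t 12.37 tcp [0.5526 0.0204 0.1775] yaw 92.7 q [-0.01  0.07  1.93 -0.    1.13 -0.06] w 0.596 F [-0.6  0.6 -1. ]
shift [ 0.132 -0.285  0.028] turn [0.008 0.    0.06 ]
```

View pics/seat.png

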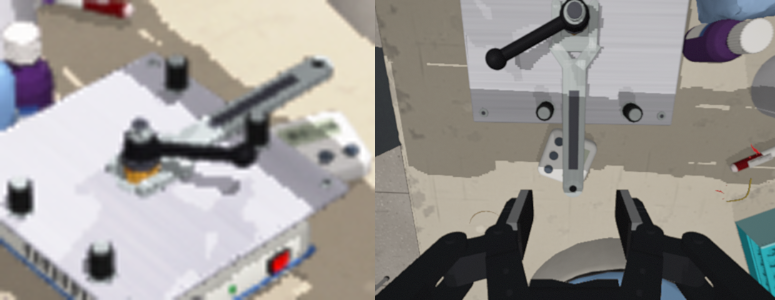

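Both views show the jaw fully round the nut and the handle overhanging towards -y. Now I'll close the fingers and come down behind the lever ball.

Emit:
{"method": "play_rows", "body": {"rows": [[[0.05,-0.15,0],[0,0,0]],[[0.12,-0.28,0],[0,0,0]],[[0.152,-0.28,0.02],[0,0,0]],[[0.152,-0.28,0.02],[0,0,0]],[[0.152,-0.28,0.02],[0,0,0]],[[0.152,-0.28,0.02],[0,0,0]],[[0.152,-0.28,0.02],[0,0,0]],[[0.152,-0.28,0.15],[0,0,0]],[[0.152,-0.28,0.25],[0,0,0]],[[0.152,-0.28,0.326],[0,0,0]],[[0.152,-0.28,0.326],[0,0,0]],[[0.152,-0.28,0.326],[0,0,0]]], "claw": -1}}

```text
time: 13.47
tool_pos: [0.4786, 0.0546, 0.0917]
tcp_rot: [-2.168, -2.271, 0.003]
wrist_force: [-0.7, -0.2, 1.4]
width: 0.002
grip_force: 0.0
```

```bash
python3 - <<'E'
from h import *
go([.481,.13,.096],92.7)
E
```

```text
t 13.47 tcp [0.4786 0.0546 0.0917] yaw 92.66 q [ 0.06  0.03  2.14 -0.    0.97  0.02] w 0.002 F [-0.7 -0.2  1.4]
shift [ 0.301  0.024 -0.017] turn [-0.004  0.    -0.001]
```

Emit:
{"method": "play_rows", "body": {"rows": [[[0.04,0.003,-0.012],[0,0,0]],[[0.08,0.006,-0.012],[0,0,0]],[[0.1,0.009,-0.012],[0,0,0]],[[0.12,0.012,-0.012],[0,0,0]],[[0.14,0.014,-0.012],[0,0,0]],[[0.16,0.016,-0.012],[0,0,0]],[[0.18,0.018,-0.012],[0,0,0]],[[0.2,0.02,-0.012],[0,0,0]],[[0.22,0.022,-0.012],[0,0,0]],[[0.24,0.024,-0.012],[0,0,0]],[[0.24,0.024,-0.012],[0,0,0]]]}}

```text
time: 14.38
tool_pos: [0.4823, 0.1163, 0.0955]
tcp_rot: [-2.168, -2.273, -0.001]
wrist_force: [0.5, -1.1, -0.6]
width: 0.003
grip_force: 0.0
```

Emit:
{"method": "play_rows", "body": {"rows": [[[0.015,0.002,0],[0,0,0]],[[0.03,0.003,0],[0,0,0]],[[0.045,0.004,0],[0,0,0]],[[0.06,0.005,0],[0,0,0]],[[0.06,0.005,0],[0,0,0]]]}}

```text
time: 14.8
tool_pos: [0.4828, 0.131, 0.0956]
tcp_rot: [-2.168, -2.273, -0.001]
wrist_force: [0.7, 0.0, 0.2]
width: -0.003
grip_force: 0.2
```

```bash
cat >> h.py <<'E'
def lever(c=None):
    """ball in scene: lowest-right black blob near lever circle"""
    c=c or cam("scene");best=[]
    g=c["image"].max(2).astype(float)
    for th in range(120,222,2):
        t=np.radians(th);X=[.5471+.0705*np.cos(t),.1397+.0705*np.sin(t),.1055];u=proj(c,X).round().astype(int)
        best.append((g[u[1]-2:u[1]+3,u[0]-2:u[0]+3].mean().round(),th))
    return [(int(a),b) for a,b in best if a<45]
E
python3 - <<'E'
from h import *
go([.481,.15,.096],92.7);print(lever())
E
```

```text
t 14.8 tcp [0.4828 0.131  0.0956] yaw 92.71 q [0.21 0.06 2.11 0.   0.97 0.17] w -0.003 F [0.7 0.  0.2]
shift [ 0.076 -0.003 -0.002] turn [ 0.    -0.001  0.   ]
[(27, 168), (27, 170), (37, 172), (43, 174), (41, 184), (41, 186), (32, 188), (41, 190), (34, 192), (40, 218), (40, 220)]
```

Emit:
{"method": "play_rows", "body": {"rows": [[[0.01,0,0],[0,0,0]],[[0.02,0,0],[0,0,0]],[[0.03,0.001,0],[0,0,0]],[[0.04,0.002,0],[0,0,0]],[[0.04,0.002,0],[0,0,0]]]}}

```text
time: 15.27
tool_pos: [0.483, 0.1405, 0.0957]
tcp_rot: [2.168, 2.273, 0.0]
wrist_force: [0.8, -2.2, 0.7]
width: -0.001
grip_force: 1.0
```

Emit:
{"method": "play_rows", "body": {"rows": [[[0.01,0,0],[0,0,0]],[[0.02,0,0],[0,0,0]],[[0.03,0.001,0],[0,0,0]],[[0.04,0.002,0],[0,0,0]],[[0.04,0.002,0],[0,0,0]]]}}

```text
time: 15.68
tool_pos: [0.4828, 0.1507, 0.0956]
tcp_rot: [2.168, 2.273, 0.0]
wrist_force: [1.5, -3.8, 0.5]
width: 0.001
grip_force: 1.3
```

```bash
python3 - <<'E'
from h import *
go([.481,.15,.096],92.7);print(lever())
s=bot.read_state();print(s["wrist_force"],s["torque"])
E
```

```text
t 15.68 tcp [0.4828 0.1507 0.0956] yaw 92.72 q [0.25 0.07 2.09 0.   0.97 0.21] w 0.001 F [ 1.5 -3.8  0.5]
shift [-0.003 -0.007 -0.001] turn [ 0. -0.  0.]
[(39, 150), (27, 152), (27, 154), (37, 156), (33, 170), (38, 172), (30, 174)]
[ 0.59015    -3.80952968  0.75825582] [-0.45748736 -0.0710194  -0.0165878 ]
```

Emit:
{"method": "play_rows", "body": {"rows": [[[0.01,0,0],[0,0,0]],[[0.02,0.002,0],[0,0,0]],[[0.02,0.002,0],[0,0,0]]]}}

```text
time: 15.98
tool_pos: [0.4834, 0.1557, 0.0957]
tcp_rot: [2.168, 2.273, 0.001]
wrist_force: [2.3, -3.5, 0.3]
width: 0.003
grip_force: 1.7
```

Emit:
{"method": "play_rows", "body": {"rows": [[[0.01,0,0],[0,0,0]],[[0.02,0.003,0],[0,0,0]],[[0.02,0.003,0],[0,0,0]]]}}

```text
time: 16.23
tool_pos: [0.4845, 0.1603, 0.0958]
tcp_rot: [2.167, 2.272, 0.002]
wrist_force: [3.7, -5.3, -0.4]
width: 0.002
grip_force: 2.5
```

```bash
python3 - <<'E'
from h import *
go([.481,.15,.096],92.7);c=cam("scene");print(lever(c))
s=bot.read_state();print(s["wrist_force"],s["torque"])
# spanner tail hole dark spot along expected arc
g=c["image"].sum(2).astype(int)
for a in range(-4,16,1):
    t=np.radians(272-a);X=[.5471+.162*np.cos(t),.1397+.162*np.sin(t),.078];u=proj(c,X).round().astype(int);print(a,g[u[1],u[0]],end=" ; ")
E
```

```text
t 16.23 tcp [0.4845 0.1603 0.0958] yaw 92.72 q [ 0.27  0.08  2.09 -0.    0.97  0.22] w 0.002 F [ 3.7 -5.3 -0.4]
shift [-0.04  -0.016 -0.001] turn [0.003 0.001 0.   ]
[(26, 144), (28, 146), (36, 148), (34, 162), (32, 164), (44, 166)]
[ 3.65219108 -3.56481008  0.26439957] [-0.81398501 -0.55451624 -0.03265829]
-4 641 ; -3 642 ; -2 642 ; -1 642 ; 0 642 ; 1 642 ; 2 642 ; 3 630 ; 4 625 ; 5 277 ; 6 277 ; 7 542 ; 8 645 ; 9 634 ; 10 568 ; 11 633 ; 12 633 ; 13 628 ; 14 635 ; 15 644 ;
```

Emit:
{"method": "play_rows", "body": {"rows": [[[0.006,0.003,0],[0,0,0]],[[0.012,0.006,0],[0,0,0]],[[0.012,0.006,0],[0,0,0]]]}}

```text
time: 16.53
tool_pos: [0.4858, 0.1629, 0.0957]
tcp_rot: [2.167, 2.272, 0.001]
wrist_force: [3.4, -6.7, -0.2]
width: 0.002
grip_force: 3.1
```

Emit:
{"method": "play_rows", "body": {"rows": [[[0.006,0.003,0],[0,0,0]],[[0.012,0.006,0],[0,0,0]],[[0.012,0.006,0],[0,0,0]]]}}

```text
time: 16.78
tool_pos: [0.4872, 0.1657, 0.0957]
tcp_rot: [2.166, 2.272, 0.0]
wrist_force: [3.9, -7.0, -0.6]
width: 0.001
grip_force: 3.5
```

```bash
python3 - <<'E'
from h import *
go([.481,.15,.096],92.7);c=cam("scene");print(lever(c))
g=c["image"].sum(2).astype(int)
for a in range(2,14,1):
    t=np.radians(272-a);X=[.5471+.162*np.cos(t),.1397+.162*np.sin(t),.078];u=proj(c,X).round().astype(int);print(a,g[u[1],u[0]],end=" ; ")
E
```

```text
t 16.78 tcp [0.4872 0.1657 0.0957] yaw 92.72 q [ 0.28  0.09  2.08 -0.    0.97  0.23] w 0.001 F [ 3.9 -7.  -0.6]
shift [-0.062 -0.028 -0.001] turn [0.002 0.002 0.   ]
[(35, 138), (27, 140), (27, 142), (43, 156), (33, 158), (42, 160)]
2 643 ; 3 629 ; 4 622 ; 5 280 ; 6 280 ; 7 533 ; 8 647 ; 9 627 ; 10 572 ; 11 633 ; 12 633 ; 13 629 ;
```

Emit:
{"method": "play_rows", "body": {"rows": [[[0.006,0.004,0],[0,0,0]],[[0.01,0.007,0],[0,0,0]],[[0.01,0.007,0],[0,0,0]]]}}

```text
time: 17.08
tool_pos: [0.4886, 0.1681, 0.0956]
tcp_rot: [2.167, 2.272, -0.001]
wrist_force: [4.7, -8.0, 0.4]
width: 0.002
grip_force: 3.9
```

```bash
python3 - <<'E'
from h import *
go([.481,.15,.096],92.7);c=cam("scene");print(lever(c))
for a in range(3):print(bot.read_state()["wrist_force"].round(1));cam("scene")
E
```

```text
t 17.08 tcp [0.4886 0.1681 0.0956] yaw 92.72 q [ 0.28  0.09  2.07 -0.    0.98  0.24] w 0.002 F [ 4.7 -8.   0.4]
shift [-0.071 -0.034 -0.002] turn [0.001 0.003 0.   ]
[(32, 136), (27, 138), (32, 140), (38, 142), (40, 154), (32, 156), (41, 158)]
[ 3.7 -7.9 -0.4]
[ 3.3 -8.1 -0.1]
[ 3.6 -7.5  0.3]
```

The handle rests on the post and no longer moves. The push has become oblique, with torque about 0.25 N m. I'll back off, turn the fingers square to the lever and finish tangentially.

Emit:
{"method": "play_rows", "body": {"rows": [[[-0.06,-0.03,0],[0,0,0]],[[-0.06,-0.06,0],[0,0,0.15]],[[-0.06,-0.06,0],[0,0,0.3]],[[-0.06,-0.06,0],[0,0,0.45]],[[-0.05,-0.06,0],[0,0,0.6]],[[-0.04,-0.06,0],[0,0,0.75]],[[-0.03,-0.055,0],[0,0,0.9]],[[-0.01,-0.053,0],[0,0,0.95]],[[-0.01,-0.053,0],[0,0,0.95]]]}}

```text
time: 18.03
tool_pos: [0.4742, 0.1673, 0.0954]
tcp_rot: [-2.847, -1.324, 0.0]
wrist_force: [-0.5, 0.5, -0.8]
width: 0.001
grip_force: 0.0
```

Emit:
{"method": "play_rows", "body": {"rows": [[[0.01,0,0],[0,0,0]],[[0.02,0,0],[0,0,0]],[[0.03,0,0],[0,0,0]],[[0.035,0,0],[0,0,0]],[[0.035,0,0],[0,0,0]]]}}

```text
time: 18.45
tool_pos: [0.4802, 0.1727, 0.0954]
tcp_rot: [-2.847, -1.327, 0.001]
wrist_force: [-0.0, -0.3, -0.1]
width: -0.001
grip_force: 0.3
```

```bash
cat >> h.py <<'E'
def torq(th):
    t=np.radians(th);F=np.mean([(bot.read_state()["wrist_force"],cam("scene"))[0] for _ in range(4)],0);r=.0705*np.array([np.cos(t),np.sin(t)])
    print("F",F.round(1),"torque cw on lever",(r[0]*F[1]-r[1]*F[0]).round(3))
E
python3 - <<'E'
from h import *
go([.481,.15,.096],50);print(lever());torq(139)
E
```

```text
t 18.45 tcp [0.4802 0.1727 0.0954] yaw 49.97 q [ 0.3   0.08  2.08 -0.    0.98  1.  ] w -0.001 F [-0.  -0.3 -0.1]
shift [-0.067  0.061 -0.002] turn [-0.001  0.001 -0.001]
[(26, 136), (19, 138), (26, 140), (35, 150), (29, 152), (37, 154)]
F [-0.1  0.1  0.2] torque cw on lever -0.0
```

Emit:
{"method": "play_rows", "body": {"rows": [[[0.006,0,0],[0,0,0]],[[0.012,0,0],[0,0,0]],[[0.012,0,0],[0,0,0]]]}}

```text
time: 18.95
tool_pos: [0.4815, 0.1745, 0.0952]
tcp_rot: [2.848, 1.327, -0.003]
wrist_force: [-2.2, -3.0, 0.7]
width: 0.003
grip_force: 2.2
```

Emit:
{"method": "play_rows", "body": {"rows": [[[0.006,0,0],[0,0,0]],[[0.012,0,0],[0,0,0]],[[0.012,0,0],[0,0,0]]]}}

```text
time: 19.2
tool_pos: [0.4834, 0.177, 0.0952]
tcp_rot: [-2.848, -1.327, 0.003]
wrist_force: [-4.8, -2.7, 1.2]
width: 0.001
grip_force: 2.4
```

```bash
python3 - <<'E'
from h import *
go([.481,.15,.096],50);print(lever());torq(138)
E
```

```text
t 19.2 tcp [0.4834 0.177  0.0952] yaw 49.95 q [ 0.3   0.09  2.07 -0.    0.98  1.  ] w 0.001 F [-4.8 -2.7  1.2]
shift [-0.089  0.062 -0.003] turn [-0.001  0.002 -0.001]
[(26, 132), (19, 134), (29, 136), (31, 146), (31, 148), (44, 150)]
F [-3.9 -3.   1.4] torque cw on lever 0.338
```

```bash
cat >> h.py <<'E'
def tail():
    c=cam("scene");g=c["image"].sum(2).astype(int);u=proj(c,[.5471+.162*np.cos(np.radians(266)),.1397+.162*np.sin(np.radians(266)),.078]).round().astype(int)
    w=g[u[1]-9:u[1]+10,u[0]-9:u[0]+10];m=np.argwhere(w<330)
    n,l,st,ce=cv2.connectedComponentsWithStats((w<330).astype(np.uint8))
    for k in range(1,n):
        X=onz(c,ce[k]+u-9,.078);v=X[:2]-[.5471,.1397];print("hole?",st[k,4],X.round(4),"r",np.linalg.norm(v).round(4),"ang",(np.degrees(np.arctan2(v[1],v[0]))%360).round(1))
E
python3 - <<'E'
from h import *
tail()
c=cam("scene");np.savez("s1.npz",**c)
# brass/red pixels near nut
im=c["image"];u=proj(c,[.5471,.1397,.08]).round().astype(int);hsv=cv2.cvtColor(im,cv2.COLOR_RGB2HSV)
for y in range(u[1]-8,u[1]+9):
    print(y," ".join("%3d/%3d"%(hsv[y,x,0],hsv[y,x,1]) for x in range(u[0]-9,u[0]+10)))
print(u)
E
```

```text
hole? 4 [ 0.5359 -0.0193  0.078 ] r 0.1593 ang 266.0
hole? 3 [0.5377 0.0076 0.078 ] r 0.1324 ang 266.0
221 129/ 16 126/ 16 129/ 17 124/ 19 110/ 41 120/ 49 105/ 43 120/ 28 120/ 24 128/ 16 123/ 18 124/ 15 116/ 19 115/ 38 120/ 41 110/ 33 113/ 41 120/ 44 113/ 21
222 127/ 15 129/ 16 128/ 19 124/ 19 120/ 27 113/ 39 113/ 44 110/ 23 116/ 22 120/ 16 117/ 18 116/ 15 116/ 20 120/ 28 120/ 36 113/ 49 110/ 32 113/ 38 120/ 27
223 129/ 16 127/ 15 130/ 15 128/ 21 125/ 40 120/ 38 120/ 22 120/ 32 125/ 19 120/ 19 123/ 18 116/ 15 116/ 19 120/ 28 113/ 46 105/ 49 120/ 43 120/ 44 108/ 27
224 126/ 16 129/ 16 127/ 15 128/ 18 120/ 24 126/ 47 128/ 44 120/ 23 120/ 22 120/ 14 120/ 17 117/ 17 120/ 17 120/ 20 120/ 44 113/ 43 114/ 53 120/ 35 113/ 23
225 126/ 16 127/ 14 123/ 15 125/ 17 126/ 34 120/ 36 105/ 38 114/ 36 111/ 22 120/ 14 123/ 18 120/ 15 116/ 17 108/ 31 113/ 43 113/ 36 113/ 39 120/ 36 113/ 24
226 128/ 18 125/ 18 126/ 17 120/ 20 120/ 31 113/ 34 108/ 40 120/ 33 116/ 21 120/ 15 123/ 17 113/ 17 113/ 19 120/ 27 114/ 38 114/ 40 120/ 38 126/ 46 108/ 27
227 124/ 13 113/ 14 103/ 13 108/ 14 120/ 26 114/ 28 120/ 29 1
[... 964 characters left out ...]
23 120/ 24 113/ 19 115/ 42 115/ 49 114/ 43 113/ 30 113/ 14  95/ 14
234 128/ 18 123/ 15 100/ 13 100/ 18   0/  0 110/ 38 100/ 35 114/ 49 128/ 31 120/ 23 120/ 23 113/ 23 128/ 24 105/ 41 113/ 46 110/ 35 135/ 44 111/ 21 111/ 15
235 131/ 18 123/ 17 111/ 16  98/ 13 110/ 28 120/ 36 108/ 64 113/ 46 113/ 44 120/ 34 114/ 41 110/ 48 113/ 36 113/ 44 110/ 35 105/ 49 113/ 32 124/ 23 128/ 16
236 127/ 15 124/ 16 128/ 18 120/ 20   0/  0 105/ 30 113/ 49 113/ 46 113/ 38 113/ 43 113/ 38 102/ 51 113/ 41 113/ 43 105/ 43 105/ 46 120/ 28 124/ 18 126/ 17
237 127/ 17 129/ 15 126/ 18 128/ 41 105/ 39 120/ 59 110/ 36 120/ 26 120/ 20 120/ 39 105/ 21 128/ 39 120/ 39 120/ 39 105/ 39 105/ 31 120/ 21 130/ 18 128/ 18
[241 229]
```

The fingers hide the nut from the scene camera. I'll back off and compare the brass and red mark numerically with the first image.

Emit:
{"method": "play_rows", "body": {"rows": [[[-0.06,0,0],[0,0,0]],[[-0.12,0,-0.1],[0,0,0]],[[-0.12,0,-0.25],[0,0,0]],[[-0.2,0,-0.4],[0,0,0]],[[-0.4,0,-0.5],[0,0,0]],[[-0.5,0,-0.5],[0,0,0]],[[-0.5,0,-0.5],[0,0,0]],[[-0.5,0,-0.5],[0,0,0]]]}}

```text
time: 20.22
tool_pos: [0.4047, 0.0812, 0.2223]
tcp_rot: [2.848, 1.323, 0.01]
wrist_force: [-0.4, 0.8, -0.3]
width: 0.003
grip_force: 0.0
```

```bash
cat >> h.py <<'E'
def nut(c,im):
    h=cv2.cvtColor(im,cv2.COLOR_RGB2HSV);u=proj(c,[.5471,.1397,.08]).round().astype(int);x0,y0=u-[14,14]
    w=h[y0:y0+28,x0:x0+28].astype(int)
    for nm,m in(("red",((w[:,:,0]<9)|(w[:,:,0]>170))&(w[:,:,1]>110)&(w[:,:,2]>60)),("brass",(w[:,:,0]>=9)&(w[:,:,0]<28)&(w[:,:,1]>100)&(w[:,:,2]>60))):
        p=np.argwhere(m)
        if len(p):
            a=p[:,::-1].mean(0)+[x0,y0];print(nm,len(p),"px",a.round(1),"cols",p[:,1].min()+x0,p[:,1].max()+x0,"rows",p[:,0].min()+y0,p[:,0].max()+y0)
    for y in range(u[1]-2,u[1]+10):print(y," ".join("%3d,%3d,%3d"%tuple(im[y,x]) for x in range(u[0]-8,u[0]+8)))
E
python3 - <<'E'
from h import *
c=cam("scene")
print("before");nut(c,cv2.imread("pics/scene0.png")[:,:,::-1].copy())
print("after");nut(c,c["image"])
print(lever(c));tail();go([.4,.1,.2],90)
E
```

```text
before
brass 31 px [240.5 232.4] cols 236 245 rows 230 235
227 231,230,237 218,216,228  97, 96,105  27, 25, 28  14, 14, 16  17, 16, 19  17, 16, 19  19, 17, 20  18, 17, 20  19, 17, 19  18, 17, 21  19, 20, 22  34, 34, 37  73, 72, 79  76, 74, 81  60, 57, 63
228 224,222,230 166,164,174  90, 89, 97  43, 43, 49  25, 25, 29  25, 24, 27  21, 20, 24  20, 20, 23  24, 23, 28  22, 21, 26  29, 27, 33  44, 43, 48  93, 90, 96 215,213,224 220,218,229 186,184,196
229 173,170,181 143,141,150  91, 92, 96  50, 49, 51  56, 55, 63  56, 55, 65  42, 43, 48  35, 35, 40  46, 45, 53  51, 51, 60  60, 59, 68  62, 58, 58 133,127,119 219,220,226 230,229,236 229,227,235
230 174,171,182 143,144,150 126,130,130  78, 67, 53  57, 49, 51  50, 48, 54  52, 51, 59  52, 51, 60  54, 52, 61  59, 58, 65  68, 61, 61 111, 89, 61 180,163,137 208,212,212 222,222,228 227,225,233
231 220,220,227 149,152,156 131,132,131 112, 84, 50 110, 68, 34  80, 61, 44  88, 71, 55  84, 72, 67  91, 75, 68  97, 79, 63 121, 88, 42 173,125, 46 157,128, 84 147,149,148 150,154,157 161,160,169
232 225,226,231 156,161,164 115,118,117 112, 92, 67 163,114, 
[... 3380 characters left out ...]
  22, 21, 25  24, 24, 27  56, 58, 59 136,141,142 155,162,163 158,165,167 201,208,211 188,190,197 208,207,216 222,219,229 226,222,232 227,224,232
238 152,149,161  60, 59, 64  26, 24, 29  24, 24, 27  25, 23, 28  25, 24, 28  62, 64, 68 161,165,169 187,191,196 188,189,196 211,210,220 223,221,230 225,223,231 226,225,232 226,224,232 227,225,233
[(42, 132), (28, 134), (37, 136)]
hole? 36 [ 0.5461 -0.0537  0.078 ] r 0.1934 ang 269.7
hole? 4 [ 0.5359 -0.0193  0.078 ] r 0.1593 ang 266.0
hole? 5 [0.5362 0.0088 0.078 ] r 0.1314 ang 265.2
t 20.32 tcp [0.4048 0.082  0.221 ] yaw 49.92 q [ 0.14 -0.25  2.14  0.    1.25  0.84] w 0.002 F [ 0.4  0.3 -0.1]
shift [ 0.043 -0.061  0.084] turn [ 0.003 -0.003 -0.891]
```

```bash
python3 - <<'E'
from h import *
go([.60,.13,.17],90)
E
```

```text
t 20.32 tcp [0.4048 0.082  0.221 ] yaw 49.92 q [ 0.14 -0.25  2.14  0.    1.25  0.84] w 0.002 F [ 0.4  0.3 -0.1]
shift [0.649 0.474 0.206] turn [ 0.003 -0.003 -0.891]
```

Emit:
{"method": "play_rows", "body": {"rows": [[[0.15,0.1,0],[0,0,-0.15]],[[0.3,0.2,0],[0,0,-0.3]],[[0.45,0.3,0],[0,0,-0.45]],[[0.6,0.4,0.05],[0,0,-0.6]],[[0.649,0.474,0.1],[0,0,-0.75]],[[0.649,0.474,0.206],[0,0,-0.89]],[[0.649,0.474,0.206],[0,0,-0.89]],[[0.649,0.474,0.206],[0,0,-0.89]],[[0.649,0.474,0.206],[0,0,-0.89]]]}}

```text
time: 21.07
tool_pos: [0.5985, 0.1302, 0.1686]
tcp_rot: [-2.223, -2.219, 0.002]
wrist_force: [0.1, 0.0, -0.2]
width: 0.0
grip_force: 0.0
```

```bash
python3 - <<'E'
from h import *
c=cam("wrist");np.savez("w7.npz",**c)
im=c["image"];h=cv2.cvtColor(im,cv2.COLOR_RGB2HSV).astype(int)
u=proj(c,[.5471,.1397,.0815]).round().astype(int);print(u,c["T"][:3,3].round(3))
red=((h[:,:,0]<8)|(h[:,:,0]>170))&(h[:,:,1]>110)&(h[:,:,2]>60)
br=(h[:,:,0]>=8)&(h[:,:,0]<30)&(h[:,:,1]>90)&(h[:,:,2]>50)
v=h[:,:,2]
x0,x1,y0,y1=u[0]-32,u[0]+33,u[1]-34,u[1]+30
for y in range(max(y0,0),y1):
    print(y,"".join("R" if red[y,x] else "b" if br[y,x] else "#" if v[y,x]<60 else "+" if v[y,x]<130 else "-" if v[y,x]<190 else "." for x in range(x0,x1)))
print("x0",x0,lever())
E
```

```text
[202 202] [0.6   0.212 0.312]
168 .......-...---++++++++++++++++--.....--..........................
169 ............--++++++++++++++++------.---.........................
170 .......---..--++++++++++++++++-------------......................
171 .......-------+++++++++++++++++++----------......................
172 .......----------+++++++++++++++++----------.......-.............
173 .....------------++++++++++++++++++---------......--------.......
174 .....---------.--++++++++++++++++++++-------.......-------.......
175 -....---------.--++++++++++++++++++++--------......-------.......
176 +-....-----------++++++++++++++++++++-----------...--------......
177 #+-....---++++----++++++++++++++++++++++---------..-----...---...
178 ##+-..---+++++++++++++++++++++++++++++++------------....---------
179 ###+-------++++++++++++++++++++++++++++++++----------.------++---
180 ####++-------+++++++++---++++++++++++++++++-------------++++++---
181 ######+--------++++++-----+++++++++++++++++------------++++++++--
182 #######+-------++++++-----++++++++++++++++++++++---++-------++++-
183 ########++-----+
[... 2739 characters left out ...]
++++++----+#####++-------------------++-
223 -------.....--+++++++++++++++++----+####++--------------------+++
224 ----++--------++++++++++++++++---++###+++---------------------+++
225 ----+++---------+++++++++++++---++##++++----------------------+++
226 ---+++-----------+++++++++++--++###+++------------------------+++
227 --++++-------------++++++++++++##+++--------------------------+++
228 --+++--------------------++++##+++----------------------------+++
229 --+---------------------+++++++++-----------------------------+++
230 --------------------------------------------------------------+++
231 ---------------------------------------------------------------++
x0 170 [(31, 134), (41, 136)]
```

```bash
python3 - <<'E'
from h import *
c=dict(np.load("w7.npz"));h=cv2.cvtColor(c["image"],cv2.COLOR_RGB2HSV).astype(int)
br=(h[:,:,0]>=8)&(h[:,:,0]<30)&(h[:,:,1]>90)&(h[:,:,2]>50)
top=[(x,np.where(br[175:205,x])[0].min()+175-.5) for x in range(193,220) if br[175:205,x].any()]
for z in(.071,):
  for nm,lo,hi in(("left",194,207),("right",211,219)):
    P=np.array([onz(c,p,z)[:2] for p in top if lo<=p[0]<=hi])-[.5471,.1397]
    m=P.mean(0);d=np.linalg.svd(P-m)[2][0];d*=np.sign(d[0]);n=np.array([-d[1],d[0]])
    print(z,nm,"edge dir",np.degrees(np.arctan2(d[1],d[0])).round(1),"dist",(m@n).round(4),"ends",P[0].round(4),P[-1].round(4))
# spanner jaw tip inner/outer edges: strong gradient columns rows 195-225
g=cv2.GaussianBlur(c["image"],(3,3),0).astype(int).sum(2)
for r in(178,195,205,212,225):
    print(r,[(int(x),int(abs(g[r,x+1]-g[r,x-1]))) for x in range(215,250) if abs(g[r,x+1]-g[r,x-1])>60])
E
```

```text
0.071 left edge dir 10.8 dist 0.0103 ends [-0.0073  0.009 ] [0.002  0.0111]
0.071 right edge dir -47.8 dist 0.0105 ends [0.0048 0.0104] [0.01   0.0045]
178 [(235, 61)]
195 [(220, 97), (221, 131), (222, 92), (234, 75), (241, 86), (242, 97)]
205 [(217, 67), (218, 63), (219, 103), (220, 178), (221, 168), (222, 80), (234, 80), (239, 84), (240, 77)]
212 [(216, 67), (217, 155), (218, 199), (219, 153), (220, 78), (229, 78), (231, 73), (232, 118)]
225 [(231, 87), (232, 74)]
```

The nut's visible edges fit a hexagon turned about 20° from its start, within the 45° limit. The lever angle then leaves about 0.22+ rad of tightening, so it is at the stop, which matches the 0.34 N m torque. Next I'll go back over the handle with the fingers open.

Emit:
{"method": "play_rows", "body": {"rows": [[[-0.12,-0.04,-0.04],[0,0,0]],[[-0.25,-0.1,-0.04],[0,0,0]],[[-0.4,-0.184,-0.04],[0,0,0]],[[-0.44,-0.2,-0.04],[0,0,0]],[[-0.44,-0.2,-0.04],[0,0,0]],[[-0.44,-0.2,-0.04],[0,0,0]],[[-0.44,-0.2,-0.04],[0,0,0]]], "claw": 0.2}}

```text
time: 21.75
tool_pos: [0.5498, 0.0202, 0.1805]
tcp_rot: [2.221, 2.22, 0.004]
wrist_force: [0.3, -1.2, -0.0]
width: 0.601
grip_force: 0.0
```

```bash
python3 - <<'E'
from h import *
c=cam("wrist");np.savez("w8.npz",**c);z=.078
h=cv2.cvtColor(c["image"],cv2.COLOR_RGB2HSV);g=c["image"].astype(int).sum(2)
for y in (-.015,-.005,.005,.015,.025,.035,.042):
    u=proj(c,[.538,y,z]).round().astype(int);r=g[u[1],u[0]-45:u[0]+46];d=abs(np.convolve(r,[1,0,-1],"same"));k=[int(i)+u[0]-45 for i in range(2,89) if d[i]>50 and d[i]>=d[i-1] and d[i]>=d[i+1]]
    print(y,u,[(onz(c,(x,u[1]),z)[0].round(4),int(d[x-u[0]+45])) for x in k])
u=proj(c,[.536,-.0215,z]).round().astype(int);w=g[u[1]-14:u[1]+15,u[0]-20:u[0]+21]
n,l,st,ce=cv2.connectedComponentsWithStats((w<200).astype(np.uint8))
for k in range(1,n):print("dark",st[k,4],onz(c,ce[k]+u-[20,14],z).round(4))
go([.54,.02,.15],90)
E
```

```text
-0.015 [262 252] [(np.float64(0.5268), 138), (np.float64(0.5482), 214), (np.float64(0.5627), 96)]
-0.005 [261 240] [(np.float64(0.5172), 72), (np.float64(0.524), 232), (np.float64(0.5278), 116), (np.float64(0.549), 73), (np.float64(0.552), 91), (np.float64(0.5558), 175), (np.float64(0.5573), 85), (np.float64(0.5603), 93), (np.float64(0.5633), 98), (np.float64(0.5671), 161), (np.float64(0.5694), 103)]
0.005 [261 227] [(np.float64(0.5169), 91), (np.float64(0.5192), 69), (np.float64(0.5274), 92), (np.float64(0.5281), 92), (np.float64(0.5341), 191), (np.float64(0.5438), 194), (np.float64(0.5639), 78)]
0.015 [261 215] [(np.float64(0.5218), 86), (np.float64(0.5276), 204), (np.float64(0.5291), 126), (np.float64(0.535), 172), (np.float64(0.5446), 173), (np.float64(0.5498), 54), (np.float64(0.5549), 149), (np.float64(0.5594), 104), (np.float64(0.5608), 128), (np.float64(0.5623), 160), (np.float64(0.5675), 77)]
0.025 [261 202] [(np.float64(0.525), 84), (np.float64(0.5287), 86), (np.float64(0.5352), 187), (np.float64(0.5447), 204), (np.float64(0.5513), 58), (np.float64(0.5527), 51)]
0.035 [261 189] [(np.float64(0.5354), 162), (np.float64(0.5455), 198)]
0.042 [260 179] [(np.float64(0.5306), 57), (np.float64(0.5363), 191), (np.float64(0.5463), 180), (np.float64(0.5513), 60)]
dark 62 [ 0.5372 -0.0222  0.078 ]
t 21.8 tcp [0.5497 0.0204 0.1801] yaw 90.01 q [-0.01  0.07  1.93  0.    1.14 -0.01] w 0.603 F [-0.5  0.1  0.1]
shift [-0.002 -0.039  0.12 ] turn [ 0.003 -0.001  0.   ]
```

Emit:
{"method": "play_rows", "body": {"rows": [[[0.001,-0.039,0.1],[0,0,0.08]],[[0.001,-0.039,0.2],[0,0,0.08]],[[0.001,-0.039,0.3],[0,0,0.08]],[[0.001,-0.039,0.37],[0,0,0.08]],[[0.001,-0.039,0.41],[0,0,0.08]],[[0.001,-0.039,0.426],[0,0,0.08]],[[0.001,-0.039,0.426],[0,0,0.08]],[[0.001,-0.039,0.426],[0,0,0.08]]]}}

```text
time: 22.47
tool_pos: [0.5402, 0.0202, 0.0734]
tcp_rot: [2.289, 2.151, 0.002]
wrist_force: [0.2, -0.5, 0.8]
width: 0.599
grip_force: 0.0
```

Emit:
{"method": "play_rows", "body": {"rows": [[[0,0,0],[0,0,0]],[[0,0,0],[0,0,0]],[[0,0,0],[0,0,0]],[[0,0,0],[0,0,0]],[[0,0,0],[0,0,0]],[[0,0,0],[0,0,0]],[[0,0,0],[0,0,0]],[[0,0,0],[0,0,0]]], "claw": -1, "newtons": 60}}

```text
time: 23.13
tool_pos: [0.5402, 0.0198, 0.0742]
tcp_rot: [2.289, 2.149, 0.003]
wrist_force: [-2.1, 0.6, 5.9]
width: 0.224
grip_force: 58.6
```

```bash
python3 - <<'E'
from h import *
go([.54,.02,.0745],86.5);print(lever())
E
```

```text
t 23.13 tcp [0.5402 0.0198 0.0742] yaw 86.39 q [-0.01  0.16  2.04  0.    0.94  0.05] w 0.224 F [-2.1  0.6  5.9]
shift [ 0.001 -0.001 -0.001] turn [ 0.003 -0.    -0.002]
[(32, 134), (32, 136)]
```

Emit:
{"method": "play_rows", "body": {"rows": [[[-0.01,0,-0.005],[0,0,0]],[[-0.025,0,-0.006],[0,0,0]],[[-0.04,0,-0.006],[0,0,0]],[[-0.04,0,-0.006],[0,0,0]]]}}

```text
time: 23.52
tool_pos: [0.5387, 0.012, 0.0743]
tcp_rot: [-2.29, -2.147, -0.006]
wrist_force: [0.9, 9.1, -0.3]
width: 0.227
grip_force: 58.9
```

```bash
python3 - <<'E'
from h import *
go([.54,.02,.0745],86.5);print(lever(),bot.read_state()["torque"].round(2))
E
```

```text
t 23.52 tcp [0.5387 0.012  0.0743] yaw 86.29 q [-0.03  0.16  2.04  0.01  0.94  0.03] w 0.227 F [ 0.9  9.1 -0.3]
shift [ 0.032  0.003 -0.001] turn [ 0.001 -0.006 -0.005]
[(32, 134), (33, 136)] [ 1.44 -0.07 -0.04]
```

Emit:
{"method": "play_rows", "body": {"rows": [[[-0.012,0,0],[0,0,0]],[[-0.024,0,0],[0,0,0]],[[-0.036,0,0],[0,0,0]],[[-0.036,0,0],[0,0,0]]]}}

```text
time: 23.9
tool_pos: [0.5381, 0.0001, 0.0743]
tcp_rot: [2.29, 2.149, 0.0]
wrist_force: [0.5, -0.6, -0.2]
width: 0.227
grip_force: 58.9
```

```bash
python3 - <<'E'
from h import *
go([.54,.02,.0745],86.5);print(lever());c=cam("wrist");z=.078
g=c["image"].astype(int).sum(2);s=bot.read_state();p=s["tool_pos"]
u=proj(c,[p[0]-.0027,p[1]-.043,z]).round().astype(int);w=g[u[1]-30:u[1]+31,u[0]-15:u[0]+16]
n,l,st,ce=cv2.connectedComponentsWithStats((w<200).astype(np.uint8))
for k in range(1,n):
  if st[k,4]>20:print("hole?",st[k,4],(onz(c,ce[k]+u-[15,30],z)-p).round(4))
E
```

```text
t 23.9 tcp [5.381e-01 1.000e-04 7.430e-02] yaw 86.38 q [-0.05  0.16  2.04 -0.    0.94  0.02] w 0.227 F [ 0.5 -0.6 -0.2]
shift [ 0.08   0.002 -0.001] turn [ 0.001  0.001 -0.003]
[(32, 134), (34, 136)]
hole? 143 [-0.0016 -0.0423  0.0038]
```

The spanner slid free with the lever unmoved. I'll take it clear of the nut and lift.

Emit:
{"method": "play_rows", "body": {"rows": [[[-0.015,0,0],[0,0,0]],[[-0.03,0,0],[0,0,0]],[[-0.045,0.006,0],[0,0,0]],[[-0.047,0.018,0],[0,0,0]],[[-0.048,0.022,-0.02],[0,0,0]],[[-0.05,0.022,-0.06],[0,0,0]],[[-0.052,0.022,-0.12],[0,0,0]],[[-0.055,0.022,-0.25],[0,0,0]],[[-0.06,0.022,-0.4],[0,0,0]],[[-0.06,0.022,-0.52],[0,0,0]],[[-0.06,0.022,-0.52],[0,0,0]],[[-0.06,0.022,-0.52],[0,0,0]]]}}

```text
time: 25.0
tool_pos: [0.5446, -0.0147, 0.2079]
tcp_rot: [2.286, 2.147, 0.007]
wrist_force: [-0.5, -0.5, -0.7]
width: 0.227
grip_force: 58.9
```

```bash
python3 - <<'E'
from h import *
go([.41,-.10,.20],60);print(lever())
E
```

```text
t 25.0 tcp [ 0.5446 -0.0147  0.2079] yaw 86.4 q [-0.07  0.03  1.91 -0.    1.19 -0.01] w 0.227 F [-0.5 -0.5 -0.7]
shift [-0.374 -0.516  0.028] turn [ 0.009 -0.002  0.587]
[(33, 134), (35, 136)]
```

Emit:
{"method": "play_rows", "body": {"rows": [[[-0.1,-0.09,0],[0,0,0]],[[-0.22,-0.18,0],[0,0,0]],[[-0.34,-0.28,0],[0,0,0]],[[-0.46,-0.38,0],[0,0,0]],[[-0.53,-0.446,0.1],[0,0,0]],[[-0.53,-0.446,0.25],[0,0,0]],[[-0.53,-0.446,0.4],[0,0,0]],[[-0.53,-0.446,0.55],[0,0,0]],[[-0.53,-0.446,0.66],[0,0,0]],[[-0.53,-0.446,0.74],[0,0,0]],[[-0.53,-0.446,0.77],[0,0,0]],[[-0.53,-0.446,0.78],[0,0,0]],[[-0.53,-0.446,0.78],[0,0,0]]]}}

```text
time: 26.13
tool_pos: [0.422, -0.1393, 0.0082]
tcp_rot: [-2.288, -2.149, 0.002]
wrist_force: [0.8, 0.7, -1.6]
width: 0.23
grip_force: 59.0
```

```bash
python3 - <<'E'
from h import *
go([.425,-.14,.005],86.4)
E
```

```text
t 26.13 tcp [ 0.422  -0.1393  0.0082] yaw 86.4 q [-0.37  0.1   2.27  0.    0.78 -0.31] w 0.23 F [ 0.8  0.7 -1.6]
shift [-0.002  0.012  0.013] turn [-0.003 -0.001  0.   ]
```

Emit:
{"method": "play_rows", "body": {"rows": [[[0,0,0.005],[0,0,0]],[[0,0,0.01],[0,0,0]],[[0,0,0.014],[0,0,0]],[[0,0,0.014],[0,0,0]]]}}

```text
time: 26.47
tool_pos: [0.4237, -0.14, 0.0064]
tcp_rot: [2.289, 2.149, 0.001]
wrist_force: [-0.3, 0.0, -0.8]
width: 0.225
grip_force: 59.0
```

Emit:
{"method": "play_rows", "body": {"rows": [[[0,0,0],[0,0,0]],[[0,0,0],[0,0,0]],[[0,0,0],[0,0,0]],[[0,0,0],[0,0,0]],[[0,0,0],[0,0,0]],[[0,0,0],[0,0,0]]], "claw": 0.2}}

```text
time: 26.97
tool_pos: [0.4229, -0.1397, 0.0056]
tcp_rot: [2.29, 2.15, 0.0]
wrist_force: [0.4, 0.0, 0.4]
width: 0.601
grip_force: 0.0
```

Emit:
{"method": "play_rows", "body": {"rows": [[[0,0,-0.04],[0,0,0]],[[0,0,-0.12],[0,0,0]],[[0,0,-0.25],[0,0,0]],[[0,0,-0.4],[0,0,0]],[[0,0,-0.55],[0,0,0]],[[0,0,-0.7],[0,0,0]],[[0,0,-0.8],[0,0,0]],[[0,0,-0.8],[0,0,0]],[[0,0,-0.8],[0,0,0]]]}}

```text
time: 27.72
tool_pos: [0.4243, -0.1403, 0.2085]
tcp_rot: [2.286, 2.147, 0.004]
wrist_force: [0.1, 0.1, -0.5]
width: 0.601
grip_force: 0.0
```

```bash
python3 - <<'E'
from h import *
go([.425,-.14,.2],86.4);c=cam("scene");print(lever(c))
a=cv2.imread("pics/scene0.png")[:,:,::-1].astype(int);d=(abs(a-c["image"]).max(2)>40).astype(np.uint8)
d=cv2.morphologyEx(d,cv2.MORPH_OPEN,np.ones((2,2)));n,l,st,ce=cv2.connectedComponentsWithStats(d)
for k in range(1,n):
    if st[k,4]>25:print(st[k],onz(c,ce[k],0)[:2].round(3))
w=cam("wrist");g=w["image"].astype(int);s=bot.read_state()["tool_pos"]
roi=(g[:,:,0]-g[:,:,2]<14).astype(np.uint8);z=.008;p=proj(w,[s[0],s[1]+.06,z]).round().astype(int)
n,l,st,ce=cv2.connectedComponentsWithStats(roi);k=l[p[1],p[0]];print("spanner px",p,k,st[k] if k else g[p[1],p[0]])
if k:
    x,y,ww,hh,_=st[k];print(onz(w,(x,y),z).round(3),onz(w,(x+ww,y+hh),z).round(3))
E
```

```text
t 27.72 tcp [ 0.4243 -0.1403  0.2085] yaw 86.4 q [-0.38 -0.17  2.1   0.    1.21 -0.31] w 0.601 F [ 0.1  0.1 -0.5]
shift [0.001 0.002 0.034] turn [ 0.007  0.002 -0.   ]
[(34, 134), (37, 136)]
[  325     0   235   339 39071] [ 0.549 -0.704]
[264 181  67  40 930] [ 0.635 -0.106]
[246 224  27   8 144] [0.594 0.042]
[231 232  11  20 121] [0.588 0.124]
[247 232  21   7  71] [0.573 0.064]
[ 265  235   61   94 1890] [0.356 0.127]
[538 243  13  17 110] [ 0.047 -0.45 ]
[462 260  30  49 685] [ 0.1   -0.218]
[498 262  56  69 879] [-0.021 -0.266]
[ 354  337   51   35 1063] [0.114 0.115]
spanner px [272 115] 10 [ 252   26   52  202 5077]
[ 0.41  -0.004  0.008] [ 0.447 -0.195  0.008]
```

```bash
python3 - <<'E'
from workcell import bot
print(bot.finish_job())
E
```

```text
the job is handed in; nothing more can be done
None
```

The job is handed in after about 28 s: by my measurements the jam lever is at its firm stop, the brass nut turned about 20° (limit 45°), and the spanner lies flat on the worktop in front of the shaker; I touched none of the bystanders, though the last before/after image comparison was too full of shadow changes to prove none moved.

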